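Slide the drilling carrier home and lock it

ROBOT

A 6-joint arm with a two-finger parallel gripper is mounted at the origin on the work surface. World frame = base frame: x ahead of the robot, y to its left, z up, the work surface at z = 0. Lengths are in mm, angles in rad, forces in N, time in s.
With the tool pointing down it reaches from about 275 to 1000 mm from the base axis. Payload 8.4 kg.
Tool frame: the origin (TCP) lies on the mounting face of the last link; the fingertips stand 173 mm ahead of it and the grasp point (between the pads) lies 155 mm ahead of it; z points along the fingers, y is the direction in which the jaws open and shut (so a half turn about z gives the same grasp; the last joint's range is limited). The gripper opens to 85 mm and grips with 20 to 120 N. Pads are 22 mm wide; open, the fingers measure 114 mm over their backs; the gripper's body (76 mm by 85 mm) begins 54 mm behind the grasp point. The pads swing forward as they close: fully open they stand 13 mm farther back than shut.
Start: joints at [-1.233, 0.353, 1.633, -0, 1.155, -0.002], TCP at [208.311, -589.267, 404.681] pointing down, gripper open.
Joint ranges: [-2.63, 2.63], [-0.92, 2.1], [0.06, 2.66], [-1.3, 4.44], [0, 2.69], [-3.02, 3.02]. Speed limits (rad/s): [2.22, 2.22, 2.79, 3.14, 3.14, 3.14].

INTERFACE

Orientations are given as [roll, pitch, yaw] about the fixed x, y, z axes, in that order (R = Rz(yaw) Ry(pitch) Rx(roll)).
In Python, from rig import readout, imaging, ticket gives the robot as it stands.
- The arm moves only by the tool step_arm, never from a script. Its argument "deltas" is a list of rows, each an object with "translation": the shift along the tool's x, y, z in cm, a list of three; "rot": the turn, a rotation vector about the tool's x, y, z in rad, a list of three. In form: [{"translation": [x, y, z], "rot": [rx, ry, rz]}, ...]. A call has 1 to 8 rows; each row is the pose to reach, as a shift and turn from the pose commanded when the call began, along the tool's axes at that moment; what a row does not reach only later rows make up. A row lasts 1/8 s, in which the tool goes at most 62.5 mm and 10.7 degrees, less where a joint would pass 70% of its speed; a pose out of reach is approached as far as the arm can. A call with a gripper value outside its range is refused whole. "grip" is the closure in counts, from 0 (fully open) to 255 (shut), set as the call begins (left out, the last holds). The fingers move at their own pace and stop on an object; "squeeze" is the grip in N (left out, the last holds). Time passes only in rows, so rows that repeat a pose let the fingers close. It gives the time, the measured TCP pose, the force and the opening at its end, in the units of the state.
- readout.sense(): the state, without advancing time (a new reading comes with each control period).
- imaging.grab_frame(name): name is "scene" or "top" or "wrist"; returns a dict with "image" (480x640x3 uint8, red, green, blue), "camera_matrix" (3x3 intrinsics, pixels), "world_to_cam" (4x4, takes a point from world to camera coordinates). Camera axes: x right, y up, looking along -z (the intrinsics and any distortion apply to the point x, -y, -z); pixel columns grow to the right and rows downward; lengths in mm; the calibration is good to about 2 mm. A picture is of the moment at which its call begins. There is no depth.
- ticket.sign_off(): hands the job in, once; it reports no verdict.
The state is a dict: "clock": time; "qpos": joint angles; "qvel": joint speeds; "joint_efforts": joint torques, N m; "eef_pos": TCP position; "tcp_rot": TCP orientation; "contact_force": force on the tool from outside, world axes, zero at the start; "wrist_torque": the same for the moment, N m; "opening": opening from 0.0 (shut) to 1.0 (fully open).
Only numpy, scipy, OpenCV 4.12 (cv2) and the standard library are available. Lean on these libraries where they do the work, as an engineer would, in place of code of your own. Each camera call takes 0.05 s, during which the arm holds its last target.

TASK

On the blue mat is a drilling jig with a wooden carrier board that holds a walnut. With a fingertip, push the board along its rails towards the red turn button until it drops into its locating notches and sits flat on the rails; then push the brass pin of the turn button round until the red bar lies fully across the end of the board, over it, to lock it in. Do not lift or tip the board, leave the loose walnut, the knife and the cup where they are, and finish clear of everything.

Things in the scene. Friction and masses are not known exactly. Their poses are not given: they have to be found in the camera images.
- jig: Fixed plywood drilling jig, 355 (x) by 150 (y) mm. Origin at bench height, 175 mm before its front end; x = direction to slide the board, z up, y left of the slide. Rail tops are 30 mm above the bench. Dark side guides, inner faces at y = +-62 mm, 44 mm high, run from x = -180 to 138 mm; the rear (-x) end is open.
- jig_end (a point): Top centre of the wooden end block at the jig's front: x = 156, y = 0, 44 mm high; the block spans x 138 to 175 mm and stops a board pushed past the notches. The rails with their notches are set to a new place each time: the board drops when its origin is somewhere between x = 30 and 60 mm, and then has about 6 mm of play along x.
- carrier: Loose carrier board, about 0.4 kg, 140 (x) by 120 (y) mm, axes as the jig's, 2 mm side play. Origin: centre of its feet's undersides, 30 mm above the bench while riding the rails, about 21 mm once the feet are in the notches. Above the origin: feet 0-9, board 9-21 mm. Slides with a few N; about 40 mm/s is safe, much faster may skip the notches. Once dropped it slides no further.
- carrier_back (a point): Middle of the back face of the board and its dark rear batten, where a fingertip pushes: x = -70, y = 0, 28 mm above the board's origin. The face is 120 mm wide and reaches from 9 to 39 mm above the board's origin; the batten is 15 mm thick.
- carrier_nut (a point): Top of the walnut fixed in the carrier board: x = -25, y = 0, 58 mm above the board's origin; the cork nest round it has a 22 mm radius.
- latch (a joint): Angle of the red turn button (rad): 0 = open, lying along the end block, pointing to the jig's +y; grows counter-clockwise from above to 1.571 at its stop = pointing to the jig's -x, over the front end of the seated board. Stiff with friction (about 1 N at the pin); stays where it is left. It may start a little way round.
- latch_pivot (a point): Pivot of the turn button, on top of its bar, at x = 155, y = 0, 56 mm above the bench in the jig's frame. The red bar is 20 mm wide, lies 46 to 56 mm above the bench and reaches 68 mm from the pivot.
- latch_pin (a point): Centre of the upright brass pin on the turn button, 14 mm in diameter, 60 mm from the pivot, standing from 56 to 84 mm above the bench (this point is at 70 mm).
- walnut: Loose walnut on the bench, 33 mm across, 34 mm high, origin at its underside. Leave alone.
- knife: Yellow and black utility knife lying on the bench, 135 by 22 by 17 mm plus a short blade at +x, origin under its middle. Leave alone.
- cup: White cup standing on the bench, 76 mm across, 85 mm high, origin under its centre. Leave alone.
Things that resemble listed ones, but are neither listed nor needed, are in the scene too. There is more than one size of the carrier; the one meant has the size given above.

How it is judged (in metres and radians):
On the way, in this order (a step that is already met when the one before it is completed fails the run):
1. the carrier board has dropped into the notches and lies flat on the rails (z of carrier in the frame of jig below 0.0235 m and x of carrier in the frame of jig above 0.02 m and angle between carrier's own z axis and vertical below 0.04 rad), for 0.2 s.
2. the turn button is swung over the board's end (all of step 1 and value of joint latch above 1.35 rad), for 0.2 s.
At the end, for the whole second after the job is handed in: The carrier board is down in its notches, flat on the rails (origin under 23.5 mm above the bench, tilt under 0.04 rad) and at rest; the turn button is at more than 1.35 of 1.57 rad, over the board's end, and at rest (all of step 2 and linear speed of carrier below 0.02 m/s and velocity of joint latch between -0.1 and 0.1 rad/s); the robot touches nothing.
It fails at once if the carrier board is lifted off its rails (z of carrier in the frame of jig above 0.039 m).
It fails at once if the carrier board is tipped (angle between carrier's own z axis and vertical above 0.2 rad).
It fails at once if the walnut is disturbed (distance of walnut from where it was at the start of the episode above 0.02 m).
It fails at once if the knife is disturbed (distance of knife from where it was at the start of the episode above 0.02 m).
It fails at once if the cup is disturbed (distance of cup from where it was at the start of the episode above 0.02 m).
It also fails if it takes over 46 s, if anything falls off the work surface, if the arm or the gripper's body presses on something with over 40 N, if the wrist force passes 120 N, or if a joint passes its speed limit or range.

## Working session

There is one attempt and no reset: what is moved stays moved. The work goes in short steps, Python scripts to look and compute and a tool call to move; the robot and the scene stay as the last step left them, time stands still between calls to the robot, and variables do not carry over. Pictures are saved under pics/ and viewed, and the job is handed in when it is done.

Besides the shell and the picture viewer there is one more tool, called after "Request:" as a command line: name --argument value ..., lists and objects as JSON in quotes. step_arm: Moves the arm, as the interface text tells. Its arguments: {"type":"object","properties":{"deltas":{"type":"array","items":{"type":"object","properties":{"translation":{"type":"array","items":{"type":"number"}},"rot":{"type":"array","items":{"type":"number"}}}}},"grip":{"type":"number"},"squeeze":{"type":"number"}},"required":["deltas"]}

```bash
mkdir -p pics; ls; python3 - <<'E'
from rig import readout, imaging
import cv2, pickle
s=readout.sense(); print(s)
for n in ["scene","top","wrist"]:
    f=imaging.grab_frame(n); pickle.dump(f,open(f"pics/{n}0.pkl","wb"))
    cv2.imwrite(f"pics/{n}0.png",f["image"][:,:,::-1]); print(n,f["camera_matrix"],f["world_to_cam"], f.keys())
E
```

```text
pics
{'clock': 0.0, 'qpos': array([-1.23340565e+00,  3.53652001e-01,  1.63413779e+00, -1.55011972e-05,
        1.15518372e+00, -2.42992503e-03]), 'qvel': array([ 9.79671650e-04, -8.54297585e-05, -1.92716047e-03, -3.51236916e-04,
       -1.08629126e-03,  1.15771056e-03]), 'joint_efforts': array([-4.45554306e-04, -6.05262637e+01, -3.42070520e+01, -1.36908484e-04,
        9.49488545e-03, -8.31267641e-06]), 'eef_pos': array([ 208.22649702, -589.04565156,  403.95753859]), 'tcp_rot': array([-3.14021176e+00,  1.08174887e-05,  3.39826873e-01]), 'contact_force': array([-0.29314939, -0.92851623,  0.58462162]), 'wrist_torque': array([-0.00197557,  0.03231093, -0.00936052]), 'opening': 0.9986828172599331}
scene [[479.94000195   0.         322.49743157]
 [  0.         479.94000195 243.83314657]
 [  0.           0.           1.        ]] [[ 8.89349885e-01  4.57131942e-01 -9.33646065e-03 -5.49048568e+02]
 [-3.23064094e-01  6.42708747e-01  6.94661830e-01  1.50231797e+02]
 [ 3.23552736e-01 -6.14781143e-01  7.19275867e-01 -1.31289140e+03]
 [ 0.00000000e+00  0.00000000e+00  0.00000000e+00  1.00000000e+
[... 268 characters left out ...]
50e-01  2.78830242e-02  4.65195738e-02 -6.07633305e+02]
 [-4.64590808e-02 -2.81380270e-03  9.98916231e-01 -1.40187668e+03]
 [ 0.00000000e+00  0.00000000e+00  0.00000000e+00  1.00000000e+00]] dict_keys(['image', 'camera_matrix', 'world_to_cam'])
wrist [[331.10077379   0.         321.16297396]
 [  0.         331.10077379 238.09087076]
 [  0.           0.           1.        ]] [[ 3.32876822e-01 -9.42969949e-01 -8.35243307e-04 -6.24444290e+02]
 [ 9.01450911e-01  3.18479920e-01 -2.93183895e-01  3.84678914e+01]
 [ 2.76729611e-01  9.68411924e-02  9.56055702e-01 -3.78745364e+02]
 [ 0.00000000e+00  0.00000000e+00  0.00000000e+00  1.00000000e+00]] dict_keys(['image', 'camera_matrix', 'world_to_cam'])
```

View pics/top0.png

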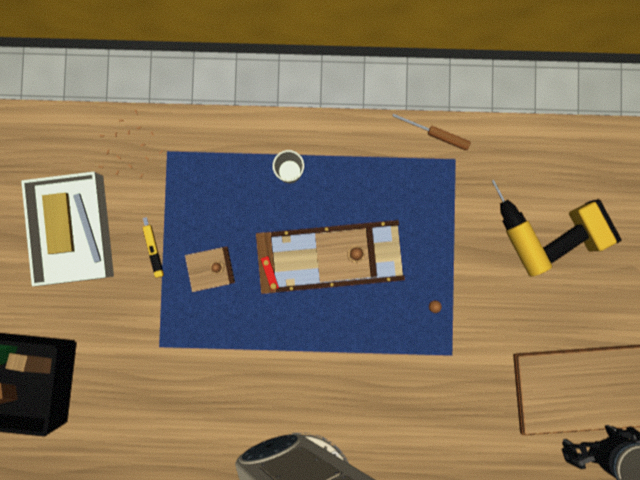

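View pics/scene0.png

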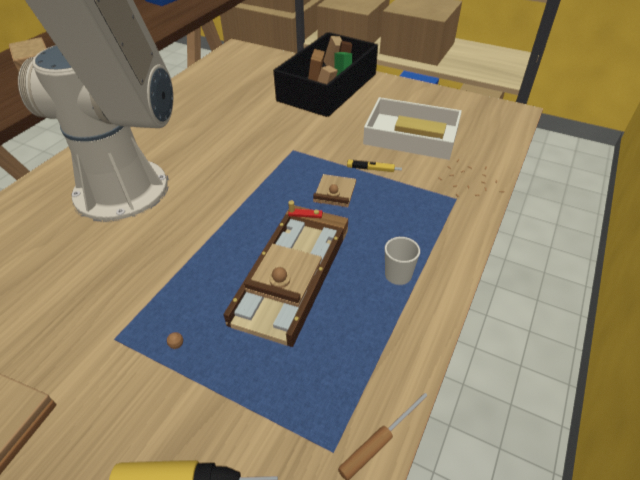

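```bash
cat > h.py <<'E'
import numpy as np, cv2, pickle
def ray(f,u,v):
    K=f["camera_matrix"];T=f["world_to_cam"]
    a=np.linalg.inv(K)@np.array([u,v,1.]); d=np.array([a[0],-a[1],-a[2]])
    R=T[:3,:3]; return -R.T@T[:3,3], R.T@d
def onz(f,u,v,z):
    o,d=ray(f,u,v); return o+d*(z-o[2])/d[2]
def proj(f,p):
    c=f["world_to_cam"]@np.append(p,1); a=f["camera_matrix"]@np.array([c[0],-c[1],-c[2]]); return a[:2]/a[2]
def crop(f,x0,y0,x1,y1,k,name):
    im=np.ascontiguousarray(f["image"][y0:y1,x0:x1,::-1]); cv2.imwrite(name,cv2.resize(im,None,fx=k,fy=k,interpolation=cv2.INTER_CUBIC))
E
python3 - <<'E'
from h import *
t=pickle.load(open("pics/top0.pkl","rb")); s=pickle.load(open("pics/scene0.pkl","rb"))
crop(t,175,210,455,330,2.8,"pics/tc.png") if 0 else crop(t,175,205,455,335,2.8,"pics/tc.png")
crop(s,210,160,370,360,3,"pics/sc.png")
E
```

```text
(no output)
```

View pics/tc.png

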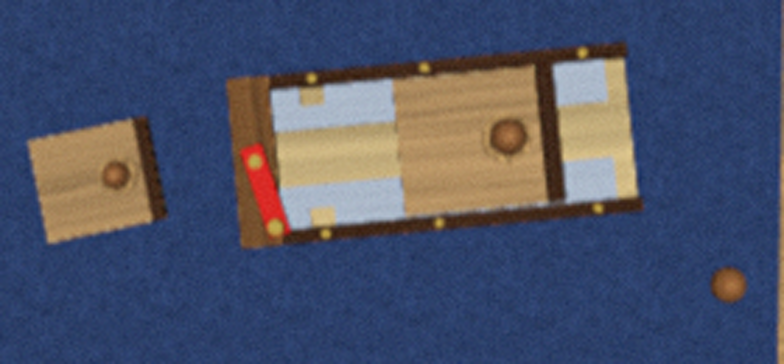

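View pics/sc.png

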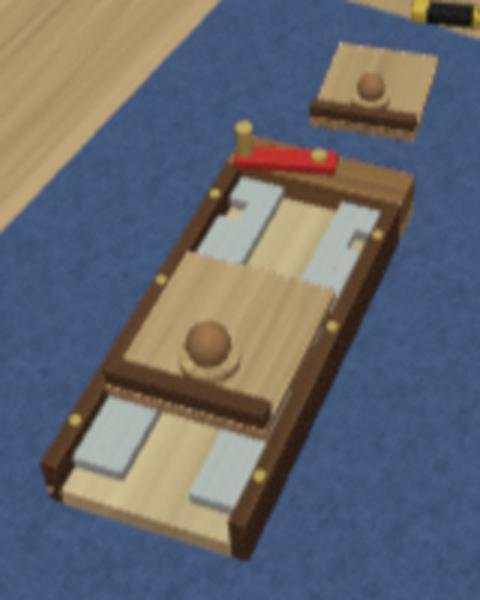

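View pics/wrist0.png

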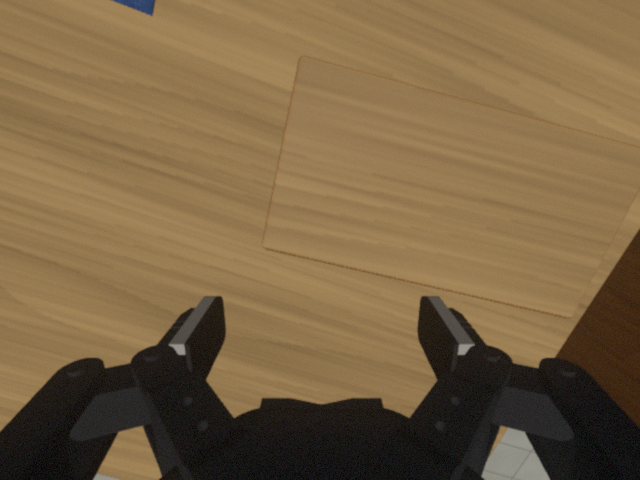

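```bash
python3 - <<'E'
from h import *
t=pickle.load(open("pics/top0.pkl","rb")); s=pickle.load(open("pics/scene0.pkl","rb"))
im=t["image"]; hsv=cv2.cvtColor(im,cv2.COLOR_RGB2HSV)
sub=np.zeros(im.shape[:2],np.uint8); blue=cv2.inRange(hsv,(105,110,40),(125,255,255))
m=cv2.bitwise_not(blue); w=np.zeros_like(m); w[160:345,175:445]=255; m&=w
cs,_=cv2.findContours(m,cv2.RETR_EXTERNAL,cv2.CHAIN_APPROX_NONE)
for c in cs:
    if cv2.contourArea(c)>60:
        r=cv2.minAreaRect(c); print(cv2.contourArea(c),r)
        b=cv2.boxPoints(r)
        print([onz(t,*p,44)[:2].round(1).tolist() for p in b], b.round(1).tolist())
def cp(u,v,z): 
    return onz(t,u/2.8+175-.3,v/2.8+205-.3,z).round(1)
print("carrier top corners z51", [cp(*p,51) for p in [(393,81),(404,215)]], "batten z69",[cp(*p,69) for p in [(551,63),(565,200),(535,66),(548,201)]])
print("small",[cp(*p,20) for p in [(28,140),(48,243),(165,215),(148,118)]])
print("pivot z58",cp(255,161,58),"pin z84",cp(275,227,84))
red=cv2.inRange(im,(170,0,0),(255,80,80)); red&=w
n=np.column_stack(np.nonzero(red)[::-1]).astype(np.float32); print(len(n),cv2.minAreaRect(n),[onz(t,*p,56).round(1)[:2].tolist() for p in cv2.boxPoints(cv2.minAreaRect(n))])
E
```

```text
129.5 ((434.5, 306.5), (13.0, 13.0), 90.0)
[[472.4, -300.1], [473.3, -332.0], [441.6, -332.6], [440.7, -300.7]] [[428.0, 300.0], [441.0, 300.0], [441.0, 313.0], [428.0, 313.0]]
1687.0 ((209.24288940429688, 268.67388916015625), (39.575626373291016, 45.11350631713867), 78.31063079833984)
[[568.7, 304.9], [594.3, 196.8], [499.6, 173.8], [474.1, 281.5]] [[183.10000610351562, 253.89999389648438], [227.3000030517578, 244.6999969482422], [235.3000030517578, 283.5], [191.1999969482422, 292.6000061035156]]
8715.5 ((329.42681884765625, 256.51385498046875), (62.30313491821289, 145.12208557128906), 84.7322998046875)
[[627.2, 131.3], [670.1, -224.5], [517.6, -241.7], [475.0, 112.3]] [[254.3000030517578, 232.1999969482422], [398.79998779296875, 218.8000030517578], [404.5, 280.8999938964844], [260.0, 294.20001220703125]]
600.0 ((288.0, 171.5), (23.0, 32.0), 90.0)
[[807.8, 93.2], [810.0, 13.8], [752.6, 12.2], [750.4, 91.4]] [[272.0, 160.0], [304.0, 160.0], [304.0, 183.0], [272.0, 183.0]]
carrier top corners z51 [array([627.3, -18.6,  51. ]), array([510.4, -31.5,  51. ])] batten z69 [array([ 645.6, -154.8,   69. ]), array([ 527.6, -169.6,   69. ]), array([ 642.6, -141. ,   69. ]), array([ 526.3, -155. ,   69. ])]
small [array([567.2, 306.3,  20. ]), array([475.8, 284.9,  20. ]), array([503.7, 181.4,  20. ]), array([589.9, 199.6,  20. ])]
pivot z58 [553.8  99.5  58. ] pin z84 [497.9  78.7  84. ]
191 ((269.1499938964844, 272.45001220703125), (32.57145690917969, 7.589465618133545), 71.56504821777344) [[563.2, 113.1], [569.5, 95.7], [495.0, 68.3], [488.7, 85.6]]
```

The carrier in the jig (top px 347,255) measures 140×119 mm. The look-alike board on the mat (209,268) is only about 107×95 mm, so the one in the jig is the one meant, and the crops above confirm it. The jig measures 358×153 mm (355×150 given). The button pivot agrees within about 1 mm, and the pin is at about 0.26 rad, 60 mm from the pivot.

```bash
cat >> h.py <<'E'
from scipy.spatial.transform import Rotation as Ro
YAW=1.6905
O=np.array([572.2,-53.2]); ex=np.array([np.cos(YAW),np.sin(YAW)]); ey=np.array([-ex[1],ex[0]])
def J2W(x,y,z): return np.append(O+x*ex+y*ey,z)
def W2J(p): r=np.asarray(p)[:2]-O; return np.array([r@ex,r@ey,p[2]])
def delta(p0,rpy0,p1,rpy1):
    R0=Ro.from_euler('xyz',rpy0); R1=Ro.from_euler('xyz',rpy1)
    return (R0.inv().apply(np.asarray(p1)-p0)/10).round(2),(R0.inv()*R1).as_rotvec().round(4)
E
python3 - <<'E'
from h import *
w=pickle.load(open("pics/wrist0.pkl","rb"));T=w["world_to_cam"];print("cam",-T[:3,:3].T@T[:3,3])
from rig import readout
s=readout.sense()
for z in (404.7,):
    p=J2W(-150,-1,z);print(p,delta(s["eef_pos"],s["tcp_rot"],p,[np.pi,0,YAW]))
E
```

```text
cam [ 277.99617181 -564.40529798  372.85826793]
[ 591.105545   -202.00719192  404.7       ] (array([ 4.900e+01, -2.374e+01, -3.000e-02]), array([-9.0000e-04, -7.0000e-04, -1.3507e+00]))
```

Request:
step_arm --deltas '[{"translation": [5,-2.4,0],"rot": [0,0,-0.14]},{"translation": [10,-4.8,0],"rot": [0,0,-0.28]},{"translation": [15,-7.2,0],"rot": [0,0,-0.42]},{"translation": [20,-9.6,0],"rot": [0,0,-0.56]},{"translation": [25,-12.0,0],"rot": [0,0,-0.7]},{"translation": [30,-14.5,0],"rot": [0,0,-0.84]},{"translation": [35,-17,0],"rot": [0,0,-0.98]},{"translation": [40,-19.4,0],"rot": [0,0,-1.12]}]' --grip 255

```text
clock: 1.15
eef_pos: [521.8, -271.5, 404.6]
tcp_rot: [-3.141, -0.0, 1.464]
contact_force: [1.1, 0.0, -0.7]
opening: -0.001
```

Request:
step_arm --deltas '[{"translation": [0,0,0],"rot": [0,0,0]}]'

```text
clock: 1.27
eef_pos: [522.9, -270.4, 404.4]
tcp_rot: [3.141, -0.001, 1.465]
contact_force: [0.1, -0.3, 0.3]
opening: 0.002
```

```bash
python3 - <<'E'
from h import *
from rig import readout
s=readout.sense();print(s["eef_pos"],s["tcp_rot"])
for z in (404.7,300,222):
    p=J2W(-150,-1,z);print(p,delta(s["eef_pos"],s["tcp_rot"],p,[np.pi,0,YAW]))
E
```

```text
[ 522.88313036 -270.42671573  404.4215443 ] [ 3.14128449e+00 -6.92339396e-04  1.46534047e+00]
[ 591.105545   -202.00719192  404.7       ] (array([ 7.52,  6.06, -0.02]), array([ 0.0004, -0.0007, -0.2252]))
[ 591.105545   -202.00719192  300.        ] (array([ 7.51,  6.06, 10.45]), array([ 0.0004, -0.0007, -0.2252]))
[ 591.105545   -202.00719192  222.        ] (array([ 7.51,  6.06, 18.25]), array([ 0.0004, -0.0007, -0.2252]))
```

Request:
step_arm --deltas '[{"translation": [3.8,3.0,0],"rot": [0,0,-0.113]},{"translation": [7.5,6.06,0],"rot": [0,0,-0.225]},{"translation": [7.5,6.06,4],"rot": [0,0,-0.225]},{"translation": [7.5,6.06,8],"rot": [0,0,-0.225]},{"translation": [7.5,6.06,12],"rot": [0,0,-0.225]},{"translation": [7.5,6.06,13.5],"rot": [0,0,-0.225]},{"translation": [7.5,6.06,13.5],"rot": [0,0,-0.225]}]'

```text
clock: 2.15
eef_pos: [588.9, -205.7, 269.2]
tcp_rot: [-3.14, -0.001, 1.684]
contact_force: [-0.3, -0.6, 0.7]
opening: -0.004
```

```bash
python3 - <<'E'
from h import *
from rig import readout,imaging
s=readout.sense();print(s["eef_pos"],s["tcp_rot"],W2J(s["eef_pos"]))
for n in ["scene","top","wrist"]:
    f=imaging.grab_frame(n); pickle.dump(f,open(f"pics/{n}1.pkl","wb"))
    cv2.imwrite(f"pics/{n}1.png",f["image"][:,:,::-1])
    tip=s["eef_pos"]-[0,0,173]; print(n,proj(f,tip))
    if n=="scene": u,v=proj(f,tip).astype(int); crop(f,u-80,v-130,u+80,v+70,3,"pics/sc1.png")
E
```

```text
[ 588.93663422 -205.66943579  269.19288799] [-3.14004376e+00 -6.53374049e-04  1.68389062e+00] [-153.37703009    1.59072806  269.19288799]
scene [260.24925068 298.41773409]
top [393.6390997  250.80178302]
wrist [320.42597635 297.98912648]
```

View pics/sc1.png

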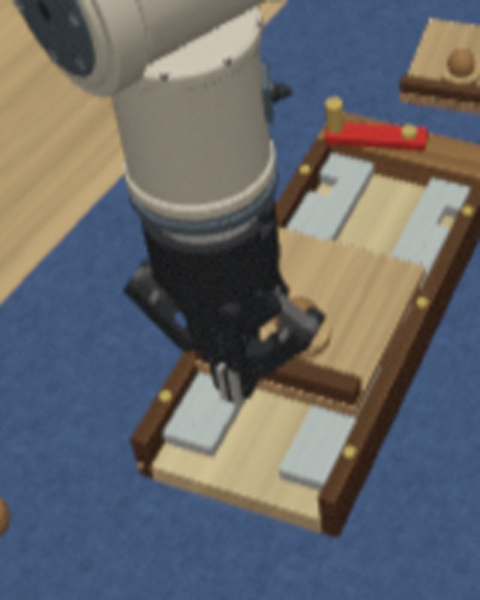

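View pics/wrist1.png

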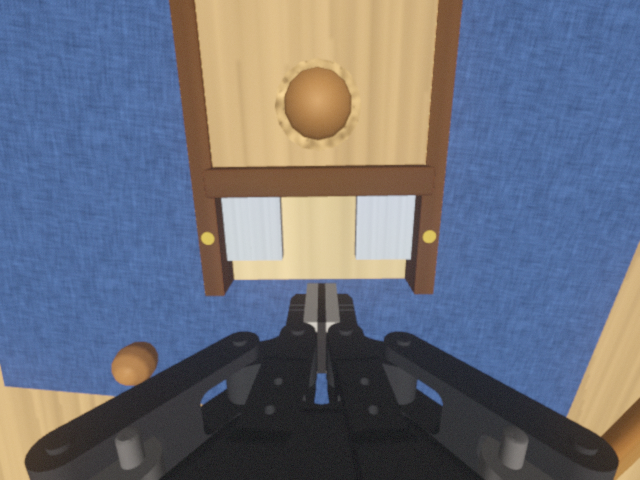

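Request:
step_arm --deltas '[{"translation": [0,0.12,2.5],"rot": [0,0,-0.006]},{"translation": [0.5,0.25,4.9],"rot": [0,0,-0.006]},{"translation": [1,0.25,4.9],"rot": [0,0,-0.006]},{"translation": [1.5,0.25,4.9],"rot": [0,0,-0.006]},{"translation": [2.0,0.25,4.9],"rot": [0,0,-0.006]},{"translation": [2.0,0.25,4.9],"rot": [0,0,-0.006]}]'

```text
clock: 3.05
eef_pos: [589.8, -184.7, 221.6]
tcp_rot: [3.14, 0.0, 1.691]
contact_force: [-0.7, 0.1, -0.2]
opening: -0.004
```

```bash
python3 - <<'E'
from h import *
from rig import readout,imaging
s=readout.sense();print(s["eef_pos"],s["tcp_rot"],W2J(s["eef_pos"]),s["contact_force"])
f=imaging.grab_frame("scene"); tip=s["eef_pos"]-[0,0,173]; u,v=proj(f,tip).astype(int); print(proj(f,tip)-[u-60,v-60]);crop(f,u-60,v-60,u+60,v+60,5,"pics/sc2.png")
E
```

```text
[ 589.7530307  -184.73155828  221.60773179] [3.14048228e+00 4.67795738e-04 1.69126406e+00] [-132.68647509   -1.72018593  221.60773179] [-0.65454547  0.12824318 -0.23314685]
[60.53934451 60.58360652]
```

View pics/sc2.png

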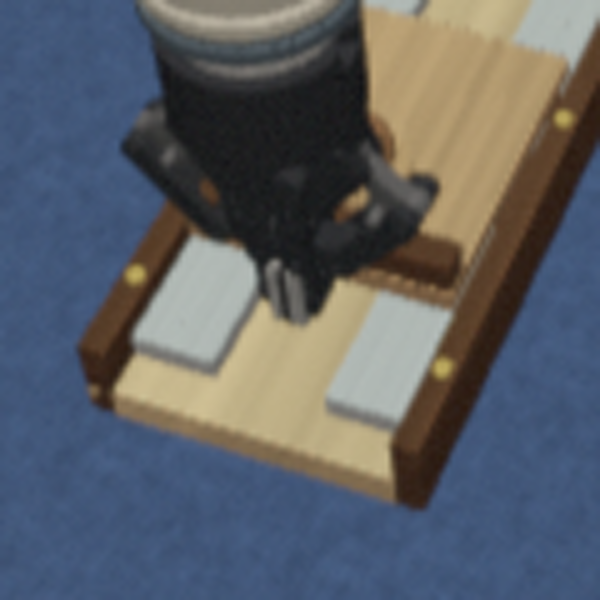

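Request:
step_arm --deltas '[{"translation": [0.4,0,0],"rot": [0,0,0]},{"translation": [0.8,0,0],"rot": [0,0,0]},{"translation": [1.2,0,0],"rot": [0,0,0]},{"translation": [1.6,0,0],"rot": [0,0,0]},{"translation": [2.0,0,0],"rot": [0,0,0]},{"translation": [2.4,0,0],"rot": [0,0,0]},{"translation": [2.8,0,0],"rot": [0,0,0]},{"translation": [3.2,0,0],"rot": [0,0,0]}]'

```text
clock: 4.1
eef_pos: [585.6, -153.0, 220.6]
tcp_rot: [-3.141, -0.0, 1.691]
contact_force: [0.4, -0.1, -1.0]
opening: 0.002
```

```bash
cat > chk.py <<'E'
from h import *
from rig import readout,imaging
import sys
k=sys.argv[1]
s=readout.sense();print(W2J(s["eef_pos"]).round(1),s["tcp_rot"].round(4),s["contact_force"].round(1),round(s["clock"],2))
f=imaging.grab_frame("scene"); pickle.dump(f,open(f"pics/s{k}.pkl","wb")); crop(f,210,160,370,360,3,f"pics/s{k}.png")
E
python3 chk.py a
```

```text
[-100.7   -1.4  220.6] [-3.1415 -0.      1.6908] [ 0.4 -0.1 -1. ] 4.1
```

View pics/sa.png

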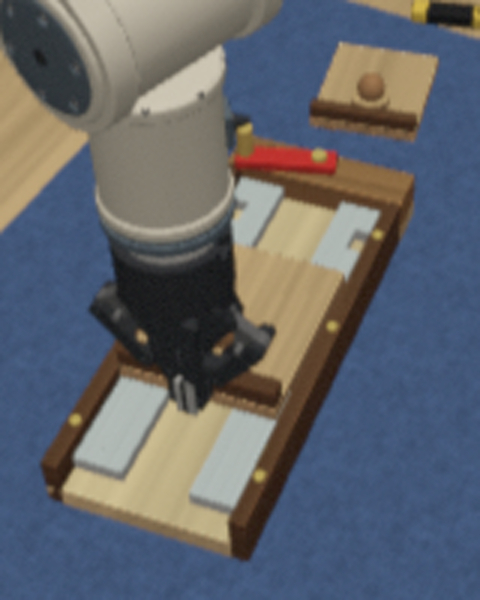

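The board is moving straight with the finger, and its batten has moved up the rails to crop px (230,385). I'll keep going.

Request:
step_arm --deltas '[{"translation": [0.5,0,0],"rot": [0,0,0]},{"translation": [1.0,0,0],"rot": [0,0,0]},{"translation": [1.5,0,0],"rot": [0,0,0]},{"translation": [2.0,0,0],"rot": [0,0,0]},{"translation": [2.5,0,0],"rot": [0,0,0]},{"translation": [3.0,0,0],"rot": [0,0,0]},{"translation": [3.5,0,0],"rot": [0,0,0]},{"translation": [4.0,0,0],"rot": [0,0,0]}]'

```text
clock: 5.15
eef_pos: [580.9, -113.2, 220.7]
tcp_rot: [3.142, 0.0, 1.691]
contact_force: [1.0, -2.6, -0.3]
opening: 0.002
```

```bash
python3 chk.py b
```

```text
[-60.7  -1.4 220.7] [3.1416 0.     1.6908] [ 1.  -2.6 -0.3] 5.15
```

View pics/sb.png

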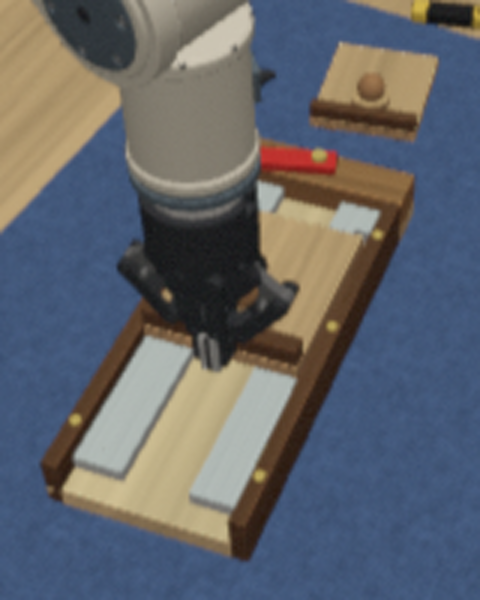

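Request:
step_arm --deltas '[{"translation": [0.3,0,0],"rot": [0,0,0]},{"translation": [0.6,0,0],"rot": [0,0,0]},{"translation": [0.9,0,0],"rot": [0,0,0]}]'

```text
clock: 5.58
eef_pos: [579.8, -104.5, 220.7]
tcp_rot: [3.142, 0.0, 1.691]
contact_force: [0.4, -2.0, -0.6]
opening: -0.002
```

Request:
step_arm --deltas '[{"translation": [0.3,0,0],"rot": [0,0,0]},{"translation": [0.6,0,0],"rot": [0,0,0]}]'

```text
clock: 5.82
eef_pos: [579.1, -98.5, 220.7]
tcp_rot: [3.142, -0.0, 1.691]
contact_force: [0.6, -1.4, -0.4]
opening: 0.001
```

```bash
python3 chk.py c
```

```text
[-45.8  -1.4 220.7] [ 3.1416 -0.      1.6908] [ 0.6 -1.4 -0.4] 5.83
```

View pics/sc.png

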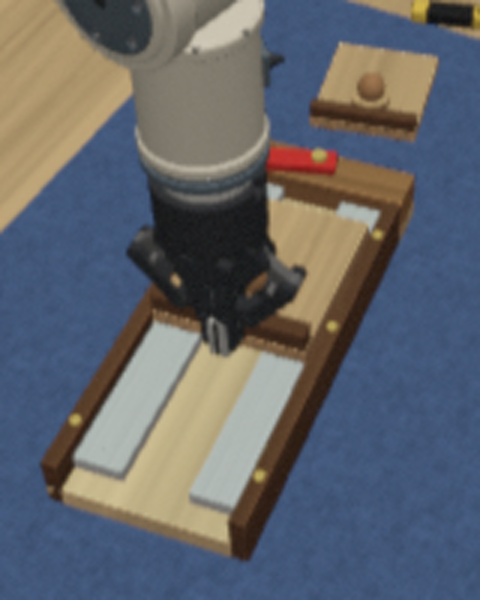

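Request:
step_arm --deltas '[{"translation": [0.25,0,0],"rot": [0,0,0]},{"translation": [0.5,0,0],"rot": [0,0,0]}]'

```text
clock: 6.12
eef_pos: [578.5, -93.6, 220.7]
tcp_rot: [3.142, 0.0, 1.691]
contact_force: [0.2, -1.5, 0.3]
opening: 0.001
```

Request:
step_arm --deltas '[{"translation": [0.25,0,0],"rot": [0,0,0]},{"translation": [0.5,0,0],"rot": [0,0,0]}]'

```text
clock: 6.38
eef_pos: [577.8, -88.6, 220.6]
tcp_rot: [-3.141, -0.0, 1.691]
contact_force: [0.7, -1.9, -0.8]
opening: -0.001
```

```bash
python3 chk.py d
```

```text
[-35.8  -1.4 220.6] [-3.1415e+00 -1.0000e-04  1.6908e+00] [ 0.7 -1.9 -0.8] 6.38
```

View pics/sd.png

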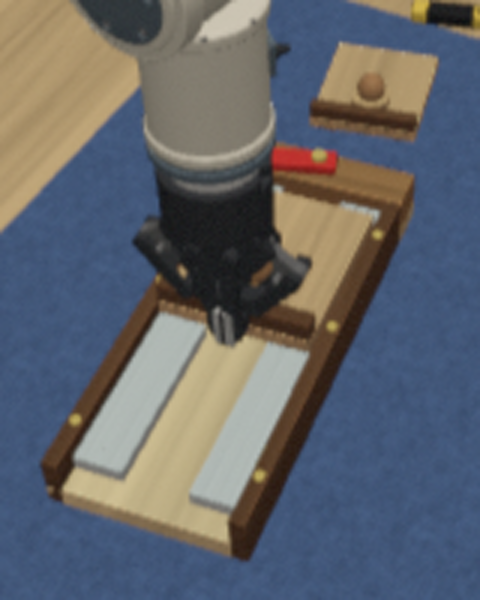

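Request:
step_arm --deltas '[{"translation": [0.25,0,0],"rot": [0,0,0]},{"translation": [0.5,0,0],"rot": [0,0,0]}]'

```text
clock: 6.68
eef_pos: [577.3, -83.7, 220.6]
tcp_rot: [-3.142, 0.0, 1.691]
contact_force: [0.5, -2.0, -1.5]
opening: 0.003
```

```bash
python3 chk.py e
```

```text
[-30.9  -1.4 220.6] [-3.1415  0.      1.6908] [ 0.5 -2.  -1.5] 6.67
```

View pics/se.png

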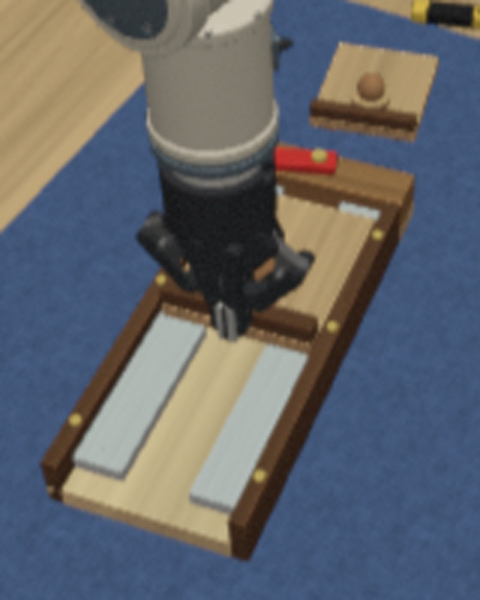

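Request:
step_arm --deltas '[{"translation": [0.15,0,0],"rot": [0,0,0]},{"translation": [0.3,0,0],"rot": [0,0,0]}]'

```text
clock: 6.98
eef_pos: [577.0, -81.8, 220.8]
tcp_rot: [3.141, 0.002, 1.692]
contact_force: [-0.0, -16.7, -1.0]
opening: -0.002
```

```bash
python3 chk.py f; python3 - <<'E'
from h import *
a=[pickle.load(open(f"pics/s{k}.pkl","rb"))["image"][225:285,255:335,::-1] for k in "def"]
cv2.imwrite("pics/cmp.png",cv2.resize(np.hstack(a),None,fx=3.3,fy=3.3,interpolation=cv2.INTER_CUBIC))
E
```

```text
[-29.   -1.4 220.8] [3.1415e+00 2.3000e-03 1.6920e+00] [ -0.  -16.7  -1. ] 6.97
```

View pics/cmp.png

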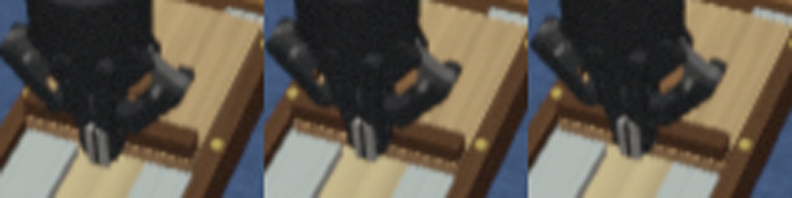

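The force jumped to 17 N, so the board has met the front of the notch play. I'll back off, rise and look.

Request:
step_arm --deltas '[{"translation": [-0.5,0,0],"rot": [0,0,0]},{"translation": [-1.5,0,0],"rot": [0,0,0]},{"translation": [-3,0,-1],"rot": [0,0,0]},{"translation": [-3,0,-4],"rot": [0,0,0]},{"translation": [-3,0,-8],"rot": [0,0,0]},{"translation": [-5,0,-10],"rot": [0,0,0]},{"translation": [-8,0,-10],"rot": [0,0,0]},{"translation": [-8,0,-10],"rot": [0,0,0]}]'

```text
clock: 8.02
eef_pos: [586.8, -162.4, 321.9]
tcp_rot: [3.14, 0.001, 1.689]
contact_force: [-0.2, 0.0, -0.2]
opening: 0.004
```

```bash
python3 chk.py g; python3 - <<'E'
from h import *
from rig import imaging
f=imaging.grab_frame("wrist"); pickle.dump(f,open("pics/wg.pkl","wb")); cv2.imwrite("pics/wg.png",f["image"][:,:,::-1])
t=imaging.grab_frame("top"); pickle.dump(t,open("pics/tg.pkl","wb")); crop(t,245,205,425,325,4,"pics/tg.png")
E
```

```text
[-110.2   -1.4  321.9] [3.1399e+00 9.0000e-04 1.6886e+00] [-0.2  0.  -0.2] 8.03
```

View pics/sg.png

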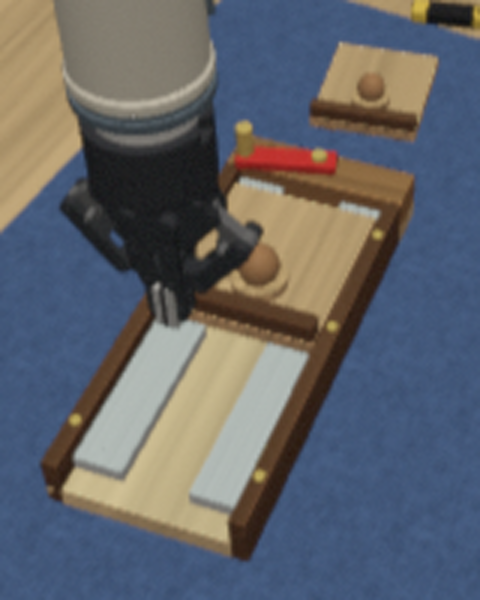

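View pics/tg.png

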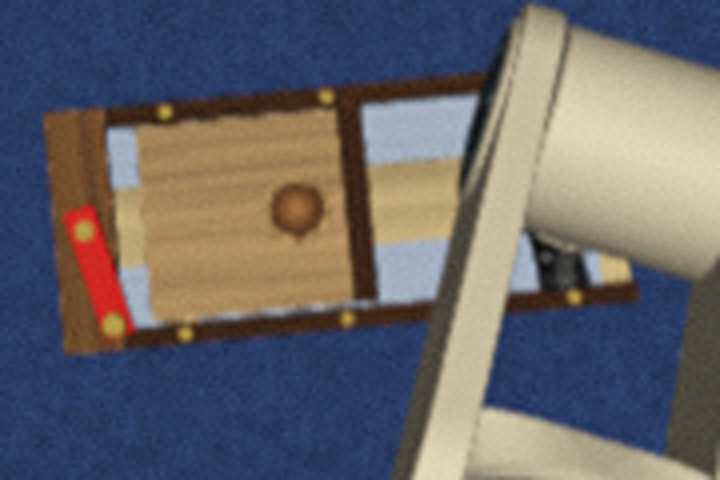

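View pics/wg.png

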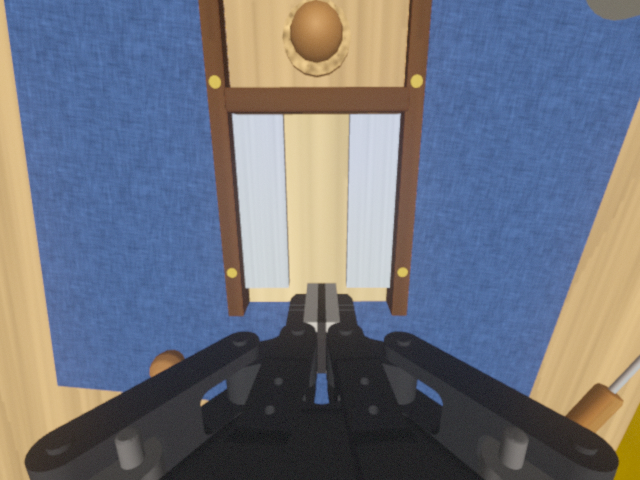

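```bash
python3 - <<'E'
from h import *
t=pickle.load(open("pics/tg.pkl","rb"));s=pickle.load(open("pics/sg.pkl","rb"))
def tri(a,b):
    o1,d1=ray(t,*a);o2,d2=ray(s,*b);A=np.column_stack([d1,-d2]);x=np.linalg.lstsq(A,o2-o1,rcond=None)[0]
    p,q=o1+d1*x[0],o2+d2*x[1]; return (p+q)/2,np.linalg.norm(p-q)
def show(n,a,b):
    p,e=tri(a,b);print(n,W2J(p).round(1),round(e,1))
k=lambda u,v:(u/2.8+175-.3,v/2.8+205-.3)
k4=lambda u,v:(u/4+245-.4,v/4+205-.4)
k3=lambda u,v:(u/3+210-.3,v/3+160-.3)
show("front-right before",k(393,81),k3(334,290))
show("front-right after",k4(135,126),k3(382,213))
show("batten right end before",k(551,63),k3(270,412))
# nut via mask
def nut(f,r):
    im=f["image"];x0,y0,x1,y1=r;sub=np.ascontiguousarray(im[y0:y1,x0:x1]);h=cv2.cvtColor(sub,cv2.COLOR_RGB2HSV)
    m=cv2.inRange(h,(5,110,50),(18,255,160)); n,l,st,c=cv2.connectedComponentsWithStats(m); i=1+np.argmax(st[1:,4]); print(st[i],c[i]+[x0,y0]); return c[i]+[x0,y0]
t0=pickle.load(open("pics/top0.pkl","rb"));s0=pickle.load(open("pics/scene0.pkl","rb"))
show("nut before",nut(t0,(345,243,367,263)),nut(s0,(268,264,292,285)))
show("nut after",nut(t,(308,246,330,266)),nut(s,(286,238,308,258)))
for z in (42,51):print(z,W2J(onz(t,*k4(135,126),z)).round(1),W2J(onz(t,*k4(152,318),z)).round(1),"rear",W2J(onz(t,*k4(363,100),z+18)).round(1))
E
```

```text
front-right before [ 27.1 -57.4  53.1] 3.0
front-right after [118.2 -61.4  49.6] 0.5
batten right end before [-108.9  -60.9   73.9] 1.0
[  2   3  18  17 175] [356.16       253.34857143]
[  3   3  16  16 192] [278.96875    274.54166667]
nut before [-67.1   0.5  72.4] 3.4
[  4   0  18  20 208] [319.62019231 256.375     ]
[  3   3  15  15 144] [296.375      248.53472222]
nut after [21.5 -0.9 63.6] 2.3
42 [118.5 -61.6  42. ] [118.6  57.2  42. ] rear [-22.4 -63.6  60. ]
51 [118. -61.  51.] [118.1  57.   51. ] rear [-21.9 -63.   69. ]
```

The walnut dropped 8.8 mm (9 expected) and the board's front edge is at jig x≈118, so the board is seated at x≈48. Next is the pin, so I'll plan its arc.

```bash
cat > plan.py <<'E'
from h import *
from rig import readout
from scipy.optimize import brentq
s=readout.sense();p0,r0=s["eef_pos"],s["tcp_rot"]
print(W2J(p0).round(1))
def fc(th,hx=11,hy=14.5,r=7):
    pin=np.array([155-60*np.sin(th),60*np.cos(th)]);u=np.array([np.cos(th),np.sin(th)])
    g=lambda d:np.hypot(max(d*u[0]-hx,0),max(d*u[1]-hy,0))-r
    return pin+brentq(g,12,40)*u
E
python3 - <<'E'
from plan import *
for th in np.arange(.256,1.65,.1): print(round(th,2),fc(th).round(1))
for q in ((175,62,322),(175,62,236)): print(q,delta(p0,r0,J2W(*q),[np.pi,0,YAW]))
E
```

```text
[-108.    -1.2  320.7]
0.26 [157.8  62.8]
0.36 [152.1  62.9]
0.46 [146.6  62.7]
0.56 [141.3  62.1]
0.66 [136.4  61.4]
0.76 [131.5  60.3]
0.86 [126.1  58.3]
0.96 [120.5  55.2]
1.06 [114.9  51. ]
1.16 [109.6  45.7]
1.26 [104.9  40.1]
1.36 [101.1  34.3]
1.46 [97.9 28.4]
1.56 [95.3 22.4]
(175, 62, 322) (array([28.29, -6.33, -0.12]), array([-0.0004, -0.0005, -0.0003]))
(175, 62, 236) (array([28.29, -6.32,  8.48]), array([-0.0004, -0.0005, -0.0003]))
```

Request:
step_arm --deltas '[{"translation": [3,-0.7,0],"rot": [0,0,0]},{"translation": [7.5,-1.7,0],"rot": [0,0,0]},{"translation": [12,-2.7,0],"rot": [0,0,0]},{"translation": [16.5,-3.7,0],"rot": [0,0,0]},{"translation": [21,-4.7,0],"rot": [0,0,0]},{"translation": [25,-5.6,0],"rot": [0,0,0]},{"translation": [28.3,-6.3,0],"rot": [0,0,0]},{"translation": [28.3,-6.3,0],"rot": [0,0,0]}]'

```text
clock: 9.18
eef_pos: [489.0, 115.3, 320.6]
tcp_rot: [-3.141, -0.0, 1.694]
contact_force: [0.3, 0.2, -1.0]
opening: 0.002
```

```bash
python3 - <<'E'
from plan import *
print(s["tcp_rot"])
print(delta(p0,r0,J2W(175,62,236),[np.pi,0,YAW]))
from rig import imaging
f=imaging.grab_frame("wrist"); cv2.imwrite("pics/wh.png",f["image"][:,:,::-1])
E
```

```text
[177.2  62.5 320.6]
[-3.14086554e+00 -3.49415891e-04  1.69430996e+00]
(array([-0.22,  0.05,  8.46]), array([-0.0007, -0.0003,  0.0038]))
```

View pics/wh.png

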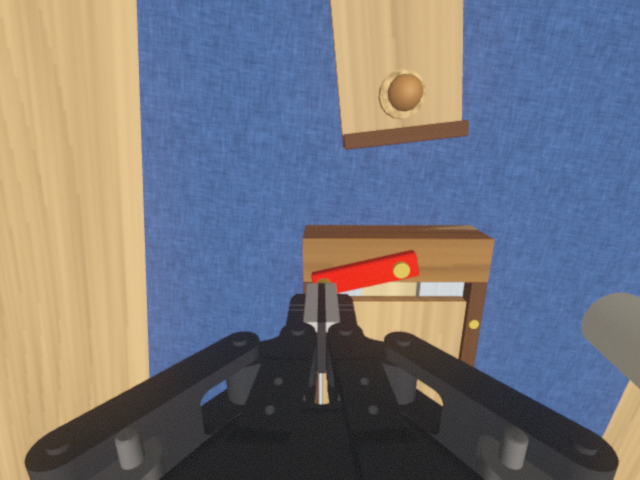

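Request:
step_arm --deltas '[{"translation": [-0.1,0,2],"rot": [0,0,0.003]},{"translation": [-0.1,0,4.5],"rot": [0,0,0.003]},{"translation": [-0.2,0,7],"rot": [0,0,0.003]},{"translation": [-0.2,0,8.5],"rot": [0,0,0.003]},{"translation": [-0.2,0,8.5],"rot": [0,0,0.003]},{"translation": [-0.2,0,8.5],"rot": [0,0,0.003]}]'

```text
clock: 9.98
eef_pos: [490.8, 111.1, 236.3]
tcp_rot: [3.141, -0.0, 1.688]
contact_force: [-0.4, 0.1, 0.4]
opening: 0.001
```

```bash
python3 chk.py i; python3 - <<'E'
from plan import *
for th in list(np.arange(.256,1.61,.1))+[1.571]: print(round(th,2),delta(p0,r0,J2W(*fc(th),236),[np.pi,0,YAW])[0])
E
```

```text
[172.9  61.2 236.3] [ 3.1408e+00 -1.0000e-04  1.6877e+00] [-0.4  0.1  0.4] 9.97
[172.9  61.2 236.5]
0.26 [-1.51 -0.15  0.05]
0.36 [-2.09 -0.17  0.05]
0.46 [-2.64 -0.14  0.05]
0.56 [-3.16 -0.09  0.05]
0.66 [-3.65 -0.01  0.05]
0.76 [-4.14  0.1   0.05]
0.86 [-4.68  0.31  0.05]
0.96 [-5.24  0.62  0.05]
1.06 [-5.8   1.04  0.05]
1.16 [-6.33  1.57  0.05]
1.26 [-6.79  2.13  0.05]
1.36 [-7.18  2.71  0.05]
1.46 [-7.5   3.3   0.05]
1.56 [-7.75  3.9   0.05]
1.57 [-7.78  3.99  0.05]
```

View pics/si.png

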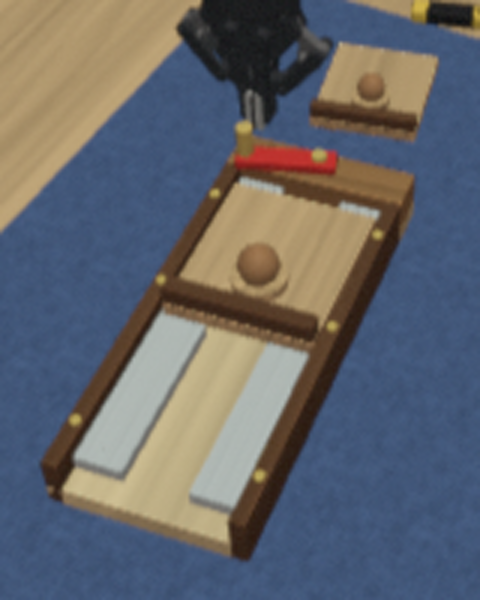

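Request:
step_arm --deltas '[{"translation": [-0.5,-0.05,0],"rot": [0,0,0]},{"translation": [-1.0,-0.1,0],"rot": [0,0,0]},{"translation": [-1.5,-0.15,0],"rot": [0,0,0]},{"translation": [-2.1,-0.17,0],"rot": [0,0,0]},{"translation": [-2.6,-0.14,0],"rot": [0,0,0]},{"translation": [-3.15,-0.1,0],"rot": [0,0,0]},{"translation": [-3.65,0,0],"rot": [0,0,0]},{"translation": [-3.65,0,0],"rot": [0,0,0]}]'

```text
clock: 11.02
eef_pos: [494.6, 74.5, 235.6]
tcp_rot: [-3.141, 0.0, 1.687]
contact_force: [0.3, -0.4, -0.1]
opening: 0.002
```

```bash
python3 chk.py j; python3 - <<'E'
from plan import *
for th in list(np.arange(.656,1.61,.1))+[1.571]: print(round(th,2),delta(p0,r0,J2W(*fc(th),236),[np.pi,0,YAW])[0])
from rig import imaging
f=imaging.grab_frame("wrist"); cv2.imwrite("pics/wj.png",f["image"][:,:,::-1])
E
```

```text
[136.1  61.8 235.6] [-3.1412e+00  2.0000e-04  1.6874e+00] [ 0.3 -0.4 -0.1] 11.03
[136.2  61.8 235.6]
0.66 [ 0.02  0.04 -0.04]
0.76 [-0.47  0.15 -0.04]
0.86 [-1.01  0.36 -0.04]
0.96 [-1.57  0.67 -0.04]
1.06 [-2.13  1.09 -0.04]
1.16 [-2.66  1.62 -0.04]
1.26 [-3.12  2.18 -0.04]
1.36 [-3.51  2.76 -0.04]
1.46 [-3.83  3.36 -0.04]
1.56 [-4.08  3.95 -0.04]
1.57 [-4.11  4.04 -0.04]
```

View pics/sj.png

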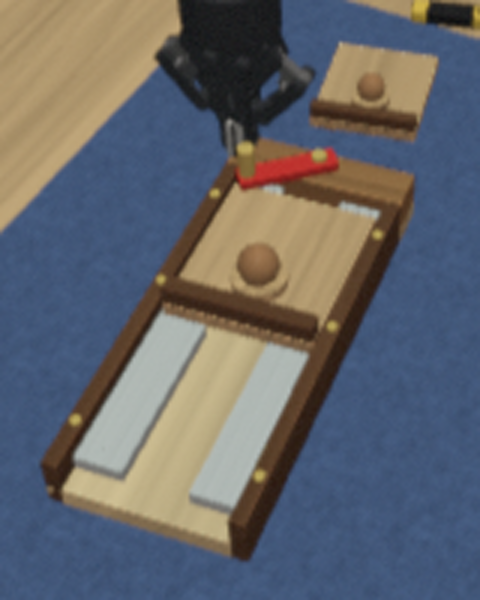

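View pics/wj.png

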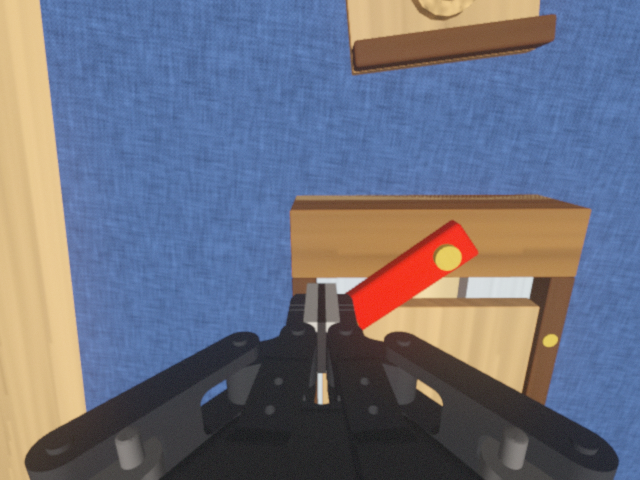

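The bar has turned to about 0.6 rad (scene crop: pin at 245,160) and the finger is behind it. I'll continue along the arc.

Request:
step_arm --deltas '[{"translation": [-0.5,0.15,0],"rot": [0,0,0]},{"translation": [-1.0,0.36,0],"rot": [0,0,0]},{"translation": [-1.55,0.67,0],"rot": [0,0,0]},{"translation": [-2.1,1.1,0],"rot": [0,0,0]},{"translation": [-2.65,1.6,0],"rot": [0,0,0]},{"translation": [-3.1,2.2,0],"rot": [0,0,0]},{"translation": [-3.5,2.75,0],"rot": [0,0,0]},{"translation": [-3.5,2.75,0],"rot": [0,0,0]}]'

```text
clock: 12.12
eef_pos: [526.6, 43.1, 235.7]
tcp_rot: [3.141, 0.0, 1.687]
contact_force: [0.4, 0.4, -0.2]
opening: 0.001
```

```bash
python3 chk.py k; python3 - <<'E'
from plan import *
for th in list(np.arange(1.356,1.61,.1))+[1.571]: print(round(th,2),delta(p0,r0,J2W(*fc(th),236),[np.pi,0,YAW])[0])
from rig import imaging
f=imaging.grab_frame("wrist"); cv2.imwrite("pics/wk.png",f["image"][:,:,::-1])
E
```

```text
[101.1  33.8 235.7] [3.1410e+00 1.0000e-04 1.6875e+00] [ 0.4  0.4 -0.2] 12.12
[101.2  34.1 235.7]
1.36 [-0.02 -0.02 -0.03]
1.46 [-0.34  0.57 -0.03]
1.56 [-0.59  1.17 -0.03]
1.57 [-0.62  1.26 -0.03]
```

View pics/sk.png

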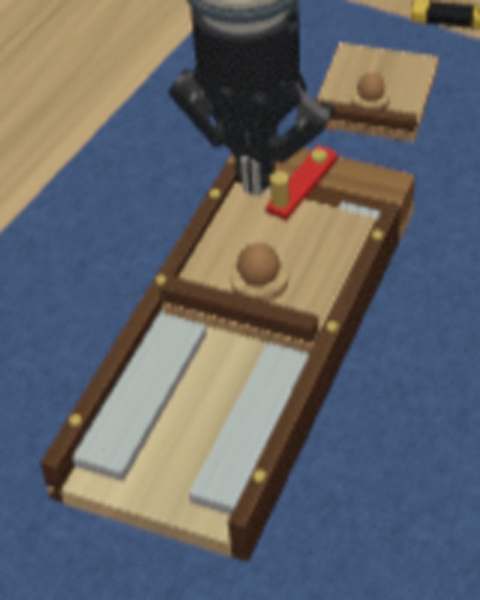

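View pics/wk.png

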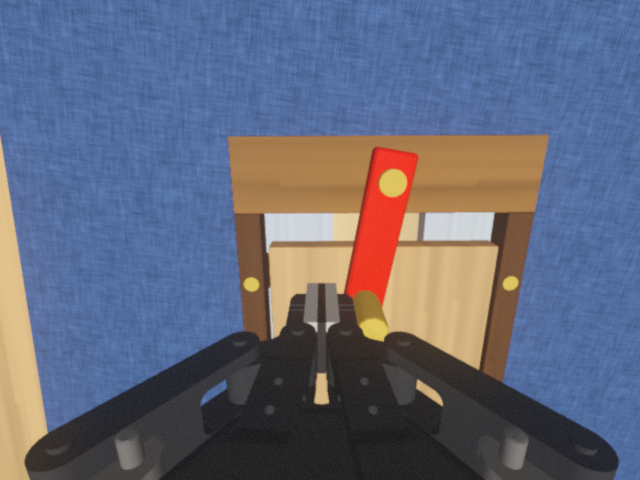

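Request:
step_arm --deltas '[{"translation": [-0.2,0.3,0],"rot": [0,0,0]},{"translation": [-0.35,0.6,0],"rot": [0,0,0]},{"translation": [-0.5,0.9,0],"rot": [0,0,0]},{"translation": [-0.6,1.2,0],"rot": [0,0,0]},{"translation": [-0.6,1.2,0],"rot": [0,0,0]}]'

```text
clock: 12.85
eef_pos: [538.2, 38.8, 235.5]
tcp_rot: [-3.14, -0.0, 1.688]
contact_force: [-3.4, 0.2, 1.9]
opening: -0.001
```

Request:
step_arm --deltas '[{"translation": [0,0.15,0],"rot": [0,0,0]},{"translation": [0,0.3,0],"rot": [0,0,0]}]'

```text
clock: 13.1
eef_pos: [539.5, 39.0, 235.2]
tcp_rot: [-3.135, -0.0, 1.688]
contact_force: [-14.9, -0.8, 10.7]
opening: 0.0
```

```bash
python3 chk.py l; python3 - <<'E'
from plan import *
from rig import imaging
f=imaging.grab_frame("wrist"); cv2.imwrite("pics/wl.png",f["image"][:,:,::-1])
E
```

```text
[ 95.4  21.4 235.2] [-3.1351e+00 -1.0000e-04  1.6879e+00] [-14.9  -0.8  10.7] 13.1
[ 95.4  21.4 235.2]
```

View pics/wl.png

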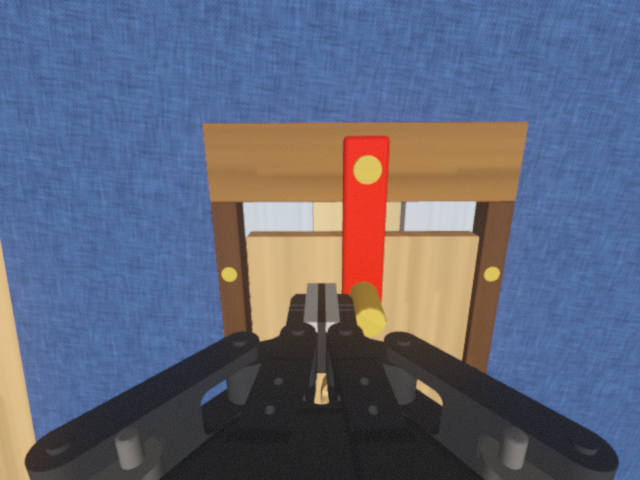

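The force jumped to 15 N with the bar lying along the jig axis (wrist px 365,140–300), so it is at its stop. I'll back off sideways, then up and away.

Request:
step_arm --deltas '[{"translation": [0,-0.4,0],"rot": [0,0,0]},{"translation": [0,-1.2,0],"rot": [0,0,0]},{"translation": [0,-2,-1],"rot": [0,0,0]},{"translation": [0,-2,-4],"rot": [0,0,0]},{"translation": [0,-2,-8],"rot": [0,0,0]},{"translation": [0,-5,-12],"rot": [0,0,0]},{"translation": [0,-9,-16],"rot": [0,0,0]},{"translation": [0,-13,-16],"rot": [0,0,0]}]'

```text
clock: 14.2
eef_pos: [412.0, 23.9, 399.0]
tcp_rot: [3.135, 0.0, 1.688]
contact_force: [0.7, -0.2, -0.7]
opening: -0.002
```

Request:
step_arm --deltas '[{"translation": [4,-2,-2],"rot": [0,0,0]},{"translation": [8,-4,-4],"rot": [0,0,0]},{"translation": [12,-4,-4],"rot": [0,0,0]},{"translation": [14,-4,-4],"rot": [0,0,0]},{"translation": [14,-4,-4],"rot": [0,0,0]},{"translation": [14,-4,-4],"rot": [0,0,0]}]'

```text
clock: 14.95
eef_pos: [356.2, 157.9, 435.8]
tcp_rot: [3.141, 0.0, 1.688]
contact_force: [0.2, -0.4, 0.1]
opening: -0.003
```

```bash
python3 chk.py m; python3 - <<'E'
from h import *
from rig import imaging
t=imaging.grab_frame("top"); pickle.dump(t,open("pics/tm.pkl","wb")); cv2.imwrite("pics/tm.png",t["image"][:,:,::-1])
im=t["image"]; red=cv2.inRange(im,(170,0,0),(255,80,80)); w=np.zeros_like(red);w[220:310,250:340]=255;red&=w
n=np.column_stack(np.nonzero(red)[::-1]).astype(np.float32); b=cv2.boxPoints(cv2.minAreaRect(n)); print(len(n),[W2J(onz(t,*p,56)).round(1)[:2].tolist() for p in b])
def nut(f,r):
    x0,y0,x1,y1=r;sub=np.ascontiguousarray(f["image"][y0:y1,x0:x1]);h=cv2.cvtColor(sub,cv2.COLOR_RGB2HSV)
    m=cv2.inRange(h,(5,110,50),(18,255,160)); k,l,st,c=cv2.connectedComponentsWithStats(m); i=1+np.argmax(st[1:,4]); return c[i]+[x0,y0]
s=pickle.load(open("pics/sm.pkl","rb"))
a,b=nut(t,(308,246,330,266)),nut(s,(286,238,308,258)); o1,d1=ray(t,*a);o2,d2=ray(s,*b);x=np.linalg.lstsq(np.column_stack([d1,-d2]),o2-o1,rcond=None)[0];print("nut",W2J((o1+d1*x[0]+o2+d2*x[1])/2))
E
```

```text
[235.3 189.2 435.8] [3.1413e+00 3.0000e-04 1.6881e+00] [ 0.2 -0.4  0.1] 14.95
194 [[166.3, -10.1], [86.7, -9.4], [86.8, 10.1], [166.4, 9.4]]
nut [22.81473631  0.2259132  63.78975263]
```

View pics/sm.png

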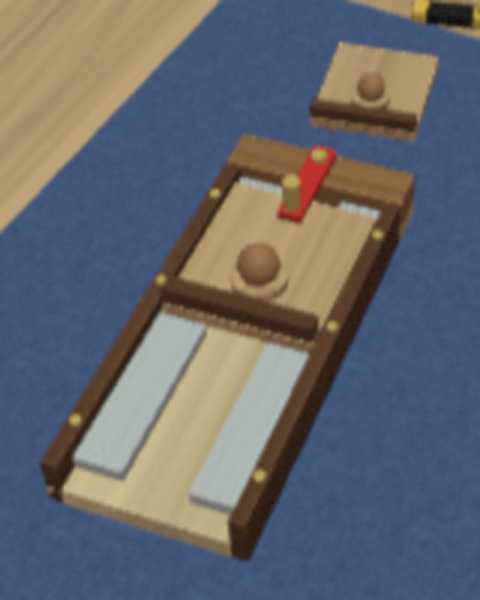

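View pics/tm.png

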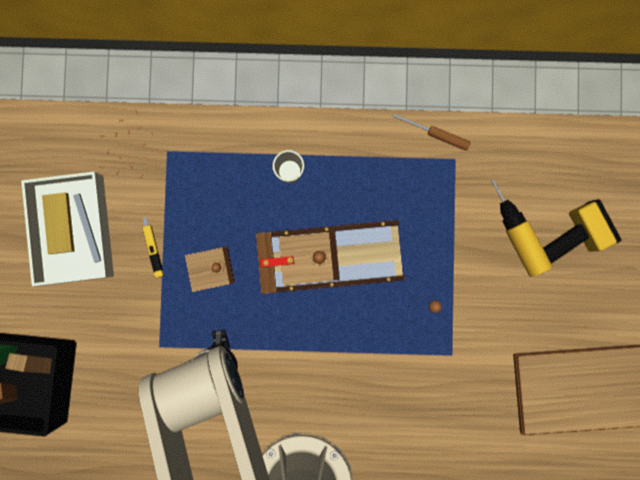

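The red bar lies along the jig's −x direction, with its end at x=87 (expected 155−68=87) and its angle about 1.57 rad. The board is seated, the arm is clear, and the cup (288,166), knife (152,247) and walnut (434,306) have not moved.

```bash
python3 -c "
from rig import ticket
print(ticket.sign_off())"
```

```text
the job is handed in; nothing more can be done
None
```

The board is locked in the jig, and I handed the job in at about 15 s of the 46 s. No verdict was reported.

**What I did:** With the gripper shut, I pushed the board by its rear batten at up to about 40 mm/s, then more slowly near the notches. It dropped at about x = 48 mm, and the force rose to 17 N at the end of its play. I then pushed the brass pin round its arc until it met the stop, at about 15 N sideways (18 N in all). Last, I backed off sideways, rose and moved clear.

**Last checks:**
- **Board:** the walnut on it sits 8.6–8.8 mm lower than at the start, against about 9 mm expected, and the board looks flat. I did not measure its tilt directly.
- **Turn button:** the red bar lies along the jig axis at about 1.57 rad, with its tip at x = 87 mm as expected.
- **Other things:** the loose walnut, knife and cup are at the same pixels as before.
- **Robot:** the contact force reads about zero.

One check disagreed: triangulating a corner of the board put it 3.5 mm lower instead of 9 mm. The two before-drop sightings for that corner missed each other by 3 mm, so I trusted the walnut reading and the force rise at the end of the play instead.

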